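# Pack the microscope kit into its caddy

## Task

Pack the microscope kit into the grey caddy: stand the three silver objectives with red, yellow and blue rings upright, each in the middle of the disc of its own colour, and lay the slide carrier flat in the long black compartment. The carrier lies under the blue slide box: draw it straight out by its black grip without shifting or tipping the box. Leave the black-bodied objective, the green-ringed objective and the beaker where they stand, and let go of everything at the end.

Things in the scene. Friction and masses are not known exactly. Their poses are not given: they have to be found in the camera images.
- objective_red: Microscope objective, silver body, red ring; goes on the red disc. Upright, 56 mm tall: brass thread 21 mm dia. and 6 mm high at the foot, round body 27 mm dia. from 6 to 42 mm height (grip here), slim nose 15 mm dia. from 42 to 56 mm. The colour is a band round the body and a ring on its shoulder. About 110 g. Origin: centre of the underside, z up.
- objective_yellow: Microscope objective, silver body, yellow ring; goes on the yellow disc. Upright, 56 mm tall: brass thread 21 mm dia. and 6 mm high at the foot, round body 27 mm dia. from 6 to 42 mm height (grip here), slim nose 15 mm dia. from 42 to 56 mm. The colour is a band round the body and a ring on its shoulder. About 110 g. Origin: centre of the underside, z up.
- objective_blue: Microscope objective, silver body, blue ring; goes on the blue disc. Upright, 56 mm tall: brass thread 21 mm dia. and 6 mm high at the foot, round body 27 mm dia. from 6 to 42 mm height (grip here), slim nose 15 mm dia. from 42 to 56 mm. The colour is a band round the body and a ring on its shoulder. About 110 g. Origin: centre of the underside, z up.
- spare_black: Look-alike from another microscope, does not belong in the caddy, leave it: same shape and size as the others (27 mm dia., 56 mm tall), BLACK body with a red ring. Origin: centre of the underside.
- spare_green: Look-alike from another microscope, does not belong in the caddy, leave it: same shape and size as the others (27 mm dia., 56 mm tall), silver body with a GREEN ring. Origin: centre of the underside.
- slide_carrier: Flat dark steel bar, 135 mm (x) by 34 (y) by 7 thick, about 90 g, lying on the bench. The rear 75 mm are under the slide box; the -x end sticks out 60 mm and bears an upright black grip, 28 mm long (x), 12 thick (y), from 7 to 44 mm height, centred at x = -52 mm, y = 0. Pull it level along its -x: clear of the box after 75 mm, of the stand after 85. Origin: centre of the bar's underside, z up.
- slide_box: Closed blue slide box with a white label on top, 97 mm (x) by 142 (y) by 35 high, about 400 g, loose, resting on the slide carrier, its underside 7 mm above the bench. When the carrier is drawn out it settles by about 1 mm on to the runners of its stand. Origin: centre of its underside.
- box_stand: Grey painted stand fixed to the bench: two runners along x at y = -55 and +55 mm, 16 mm wide, 6.2 high, with 16 mm high lips at their ends (x = 50 to 56 mm either way) that keep the slide box from sliding; 12 mm high cross bar at the +x end. The -x end is open between the runners: the carrier comes out there. Origin: on the bench below the box's middle.
- caddy: Grey caddy, fixed, 140 mm (x) by 212 (y), floor top 4 mm and rim 16 mm above the bench, walls 6 mm. Rib along y at x = 5 to 11 mm, 16 high. Discs 42 mm dia., flat on the floor, at x = -30 mm: red y = +66, yellow y = 0, blue y = -66 mm. Black-floored compartment for the carrier (either way round): x = 11 to 64 mm, centre line x = 37.5, 200 mm long in y. Origin: centre of the underside, z up.
- beaker: Amber glass beaker (bystander), rim 68 mm dia., 85 mm high, standing beyond the objectives. Leave it. Origin: centre of its underside.

How it is judged:
By the outcome, as a careful person would: the job done as asked, in the order asked, and still so for the second after the job is handed in, with the robot touching nothing.
It also fails if it takes over 120 s, if anything falls off the work surface, if the arm or the gripper's body presses on something with over 40 N, if the wrist force passes 120 N, or if a joint passes its speed limit or range.

## Robot

A 6-joint arm with a two-finger parallel gripper is mounted at the origin on the work surface. World frame = base frame: x ahead of the robot, y to its left, z up, the work surface at z = 0. Lengths are in m, angles in rad, forces in N, time in s.
With the tool pointing down it reaches from about 0.15 to 0.775 m from the base axis. Payload 6.1 kg.
Tool frame: the origin (TCP) lies midway between the tips of the shut fingers; the grasp point (between the pads) lies 19 mm behind it; z points along the fingers, y is the direction in which the jaws open and shut (so a half turn about z gives the same grasp; the last joint's range is limited). The gripper opens to 85 mm and grips with 20 to 120 N. Pads are 22 mm wide; open, the fingers measure 114 mm over their backs; the gripper's body (76 mm by 85 mm) begins 54 mm behind the grasp point. The pads swing forward as they close: fully open they stand 13 mm farther back than shut.
Start: joints at [-1.172, 0.126, -0.04, 1.405, 0, 1.571], TCP at [0.204, -0.484, 0.231] pointing down, gripper open.
Joint ranges: [-2.72, 2.72], [-0.95, 1.95], [-1.27, 1.35], [-1.78, 2.02], [-1.46, 1.47], [-3.14, 3.14]. Speed limits (rad/s): [2.39, 2.39, 3.01, 3.14, 3.14, 3.14].

## Interface

Orientations are given as a rotation vector (axis times angle).
In Python, from station import get_state, eyes, ticket gives the robot as it stands. The module is installed in compiled form; this text tells all that it offers.
- The arm moves only by the tool apply_moves, never from a script. Its argument "deltas" is a list of rows, each an object with "dp": the shift along the world's x, y, z each as a share of 0.12 m, from -1 to 1, a list of three; "yaw": the turn about the world's z as a share of pi rad, from -1 to 1; "jaw": the closure, from -1 (fully open) to 1 (shut), so that 0 is half open. In form: [{"dp": [tx, ty, tz], "yaw": yaw, "jaw": jaw}, ...]. A call has 1 to 12 rows; each row is the pose to reach, as a shift and turn from the pose commanded when the call began, turning the shorter way round; what a row does not reach only later rows make up. A row lasts 1/8 s, in which the tool goes at most 62.5 mm and 10.7 degrees, less where a joint would pass 70% of its speed; a pose out of reach is approached as far as the arm can. A call with a number of a shift or a turn outside -1 to 1 is refused whole. A call with a gripper value outside its range is refused whole. The fingers move at their own pace and stop on an object; the grip force is fixed at half the most. Time passes only in rows, so rows that repeat a pose let the fingers close. It gives the time, the measured TCP pose, the force and the opening at its end, in the units of the state.
- get_state(): the state, without advancing time (a new reading comes with each control period).
- eyes.read_camera(name): name is "scene" or "side" or "wrist"; returns the picture (480x640x3 uint8, blue, green, red); there is no depth.
- eyes.get_calibration(name): a dict with "fx", "fy", "cx", "cy" (pixels), "R" (3x3) and "t" (3): a world point X has camera coordinates R X + t. Camera axes: x right, y down, z forward; pixel columns grow to the right and rows downward; lengths in m; the calibration is good to about 2 mm. The wrist camera is an equidistant fisheye: a pixel r from the principal point sees the ray r / f radians off the axis. A picture is of the moment at which its call begins: read the wrist's pose just before it. get_calibration takes no time and is no camera call; for the wrist camera it gives the pose at the moment of the call.
- ticket.job_done(): hands the job in, once; it reports no verdict.
The state is a dict: "time_s": time; "joint_pos": joint angles; "joint_vel": joint speeds; "joint_torque": joint torques, N m; "position": TCP position; "tool_rot": TCP orientation; "wrist_force": force on the tool from outside, world axes, zero at the start; "wrist_torque": the same for the moment, N m; "gripper_width": opening from 0.0 (shut) to 1.0 (fully open).
Only numpy, scipy, OpenCV 4.12 (cv2) and the standard library are available. Lean on these libraries where they do the work, as an engineer would, in place of code of your own. Each camera call takes 0.05 s, during which the arm holds its last target. There are 200 camera calls.

## Working session

There is one attempt and no reset: what is moved stays moved. The work goes in short steps, Python scripts to look and compute and a tool call to move; the robot and the scene stay as the last step left them, time stands still between calls to the robot, and variables do not carry over. Pictures are saved under pics/ and viewed, about 12 in all and at most 16, crops included, and the job is handed in when it is done.

Besides the shell and the picture viewer there is one more tool, called after "Call:" by a JSON object that holds its "method" and its "body". apply_moves: Moves the arm, as the interface text tells. Shift numbers are shares of 0.12 m and turn numbers shares of pi rad, none past 1 either way. Its arguments: {"type":"object","properties":{"deltas":{"type":"array"}},"required":["deltas"]}

```bash
mkdir -p pics; cat > h.py <<'E'
import numpy as np, cv2
from station import get_state, eyes, ticket
def ray(c,u,v,fish=False):
    x=(u-c["cx"])/c["fx"]; y=(v-c["cy"])/c["fy"]
    if fish:
        r=np.hypot(x,y); d=np.array([np.sin(r)*x/max(r,1e-9),np.sin(r)*y/max(r,1e-9),np.cos(r)])
    else: d=np.array([x,y,1.])
    R=np.array(c["R"]); return -R.T@np.array(c["t"]), R.T@d
def onz(c,u,v,z,fish=False):
    o,d=ray(c,u,v,fish); return o+d*(z-o[2])/d[2]
E
python3 - <<'E'
from h import *
s=get_state(); print(s["time_s"],s["position"],s["tool_rot"],s["gripper_width"])
for n in ["scene","side","wrist"]:
    c=eyes.get_calibration(n); im=eyes.read_camera(n); cv2.imwrite(f"pics/{n}0.png",im)
    R=np.array(c["R"]); print(n,c["fx"],c["cx"],c["cy"],(-R.T@np.array(c["t"])).round(3),R[2].round(2))
E
```

```text
0.0 [ 0.20370504 -0.48342096  0.23051662] [-3.07777984e+00 -6.21930745e-01  4.60466268e-04] 1.0003514315193671
scene 555.0233809688488 320.93940043798875 241.6484589379812 [1.188 0.485 0.739] [-0.56 -0.47 -0.68]
side 486.2128162079034 317.76431603698734 233.24364364013763 [ 0.55  -0.649  0.555] [ 0.1   0.78 -0.62]
wrist 371.64829954431775 323.5971410776385 237.64831329251018 [ 0.266 -0.457  0.373] [-0.24 -0.1  -0.96]
```

View pics/scene0.png

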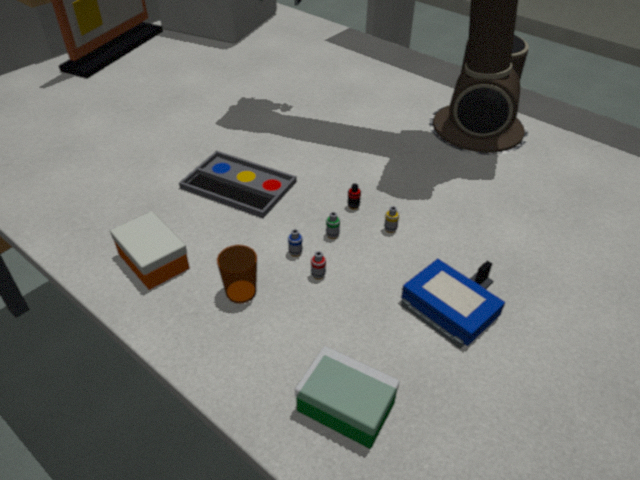

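View pics/side0.png

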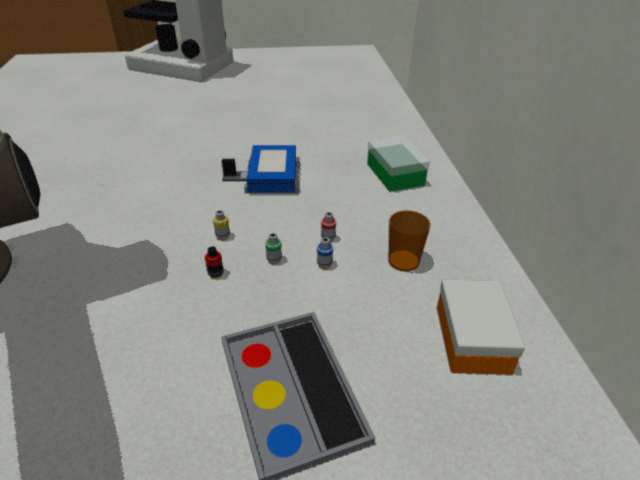

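The scene view shows the objectives at about blue (295,242), green (333,224), black (354,195), yellow (391,219) and red (318,264), the box at (453,300), the grip at (484,272) and the caddy at (238,182). The side view agrees, with the caddy discs at (257,355), (269,395) and (285,440).

```bash
cat >> h.py <<'E'
def mask(im,col):
    h=cv2.cvtColor(im,cv2.COLOR_BGR2HSV); H,S,V=cv2.split(h)
    hr={'red':(H<8)|(H>172),'yellow':(H>20)&(H<35),'blue':(H>105)&(H<128),'green':(H>50)&(H<90)}[col]
    return (hr&(S>110)&(V>50)).astype(np.uint8)
def blobs(im,col,amin=12):
    n,l,s,c=cv2.connectedComponentsWithStats(mask(im,col),connectivity=8)
    return [(c[i].round(1),s[i].tolist()) for i in range(1,n) if s[i][4]>=amin]
def tri(c1,p1,c2,p2,):
    o1,d1=ray(c1,*p1);o2,d2=ray(c2,*p2)
    k=np.linalg.lstsq(np.c_[d1,-d2],o2-o1,rcond=None)[0]
    a=o1+k[0]*d1;b=o2+k[1]*d2
    return (a+b)/2,np.linalg.norm(a-b)
E
python3 - <<'E'
from h import *
C={n:eyes.get_calibration(n) for n in ["scene","side"]}
I={n:cv2.imread(f"pics/{n}0.png") for n in C}
ap={'scene':dict(red=(318,264),yellow=(391,219),blue=(295,242),green=(333,224),black=(354,195)),
    'side':dict(red=(329,226),yellow=(222,223),blue=(325,251),green=(274,246),black=(214,261))}
for k in ap['scene']:
    P={}
    for n in C:
        col='red' if k=='black' else k
        b=min(blobs(I[n],col,5),key=lambda b:np.hypot(*(b[0]-ap[n][k]))); P[n]=b
    p,e=tri(C['scene'],P['scene'][0],C['side'],P['side'][0])
    print(k,p.round(4),round(e,4),P['scene'],P['side'])
# discs
D={}
for k in ['red','yellow','blue']:
    D[k]=[]
    for n,a in (('scene',dict(red=(272,185),yellow=(246,177),blue=(221,168))),('side',dict(red=(257,355),yellow=(269,395),blue=(285,440)))):
        b=min(blobs(I[n],k,60),key=lambda b:np.hypot(*(b[0]-a[k])))
        D[k].append(onz(C[n],*b[0],.005)[:2])
    print('disc',k,np.round(D[k],4))
v=np.mean(D['red'],0)-np.mean(D['blue'],0); print(np.linalg.norm(v),'caddy yaw',np.arctan2(v[1],v[0])-np.pi/2)
# box top
for n,a in (('scene',(453,300)),('side',(273,170))):
    m=mask(I[n],'blue'); b=[b for b in blobs(I[n],'blue',300)]; print(n,b)
# dark grip
for n,(u,v) in (('scene',(484,272)),('side',(229,168))):
    g=I[n].max(2); m=np.zeros_like(g); m[v-18:v+18,u-14:u+14]=(g[v-18:v+18,u-14:u+14]<50)
    x,y,w,h=cv2.boundingRect(m); print('grip',n,x,y,w,h)
    globals()[n+'g']=cv2.moments(m,True)
f=lambda m:(m['m10']/m['m00'],m['m01']/m['m00'])
print('grip',tri(C['scene'],f(sceneg),C['side'],f(sideg)))
E
```

```text
red [0.6552 0.0359 0.0259] 0.0013 (array([317.9, 266.2]), [312, 264, 13, 5, 35]) (array([328.1, 226.9]), [322, 224, 14, 6, 48])
yellow [0.4642 0.0607 0.027 ] 0.0009 (array([391.2, 219.6]), [386, 217, 12, 5, 36]) (array([220.8, 224.9]), [214, 222, 14, 6, 47])
blue [ 0.6391 -0.0352  0.0254] 0.0005 (array([295. , 243.6]), [290, 242, 11, 4, 29]) (array([324.4, 253.4]), [318, 251, 14, 5, 43])
green [ 0.5542 -0.0145  0.0263] 0.0001 (array([332.6, 225.6]), [327, 224, 12, 4, 25]) (array([273.2, 248.7]), [266, 246, 15, 6, 41])
black [ 0.4557 -0.0402  0.034 ] 0.0003 (array([353.9, 193.4]), [349, 188, 11, 11, 75]) (array([212.9, 259.4]), [205, 251, 16, 15, 146])
disc red [[ 0.5203 -0.2149]
 [ 0.5197 -0.2164]]
disc yellow [[ 0.5356 -0.2783]
 [ 0.535  -0.2808]]
disc blue [[ 0.5512 -0.3424]
 [ 0.5506 -0.3449]]
0.13166106567532124 caddy yaw 0.2368970753541073
scene [(array([451.9, 302.3]), [402, 259, 102, 86, 3024])]
side [(array([271.6, 172. ]), [246, 145, 50, 48, 1605]), (array([283.8, 440.3]), [267, 424, 35, 34, 880])]
grip scene 474 262 17 22
grip side 222 159 17 17
grip (array([0.47305634, 0.26665839, 0.02446528]), np.float64(0.0002448754185087766))
```

```bash
python3 - <<'E'
from h import *
C={n:eyes.get_calibration(n) for n in ["scene","side"]}
I={n:cv2.imread(f"pics/{n}0.png") for n in C}
g=np.array([.473,.2667])
for n,a,bb in (('scene',(320,165,480-165,0),(402,259,102,86)),('side',0,(246,145,50,48))):
    im=I[n]; x,y,w,h=bb; roi=im[y:y+h,x:x+w]
    hsv=cv2.cvtColor(roi,cv2.COLOR_BGR2HSV)
    hull=cv2.convexHull(np.argwhere(mask(roi,'blue'))[:,::-1].astype(np.int32))
    hm=cv2.fillConvexPoly(np.zeros(roi.shape[:2],np.uint8),hull,1)
    lab=((hsv[...,1]<110)&(hsv[...,2]>120)&(hm>0)).astype(np.uint8)
    lab=cv2.morphologyEx(lab,cv2.MORPH_OPEN,np.ones((3,3)))
    cs=max(cv2.findContours(lab,0,cv2.CHAIN_APPROX_NONE)[0],key=cv2.contourArea)
    P=np.array([onz(C[n],u+x,v+y,.042)[:2] for u,v in cs[:,0,:]])
    r=cv2.minAreaRect((P*1000).astype(np.float32)); print(n,'label',r)
    c=np.array(r[0])/1000; d=c-g; print(' grip->box',np.linalg.norm(d),np.degrees(np.arctan2(d[1],d[0])))
    m=I[n]; hs=cv2.cvtColor(m,cv2.COLOR_BGR2HSV); H,S,V=cv2.split(hs)
    u,v={'scene':(238,273),'side':(407,240)}[n]
    b=((H>5)&(H<20)&(S>120)).astype(np.uint8); z=np.zeros_like(b); z[v-32:v+32,u-24:u+28]=b[v-32:v+32,u-24:u+28]
    xx,yy,ww,hh=cv2.boundingRect(z); print(' beaker',xx,yy,ww,hh, onz(C[n],xx+ww/2,yy+ww*.3,.085))
E
```

```text
scene label ((564.0187377929688, 256.7226867675781), (92.13961029052734, 57.870697021484375), 84.51194763183594)
 grip->box 0.09156395256192833 -6.255685478741712
 beaker 217 245 39 58 [ 0.77332172 -0.04316383  0.085     ]
side label ((565.0531616210938, 258.4100341796875), (88.84730529785156, 57.36747741699219), 84.09951782226562)
 grip->box 0.09242568959840745 -5.145963561419084
 beaker 389 211 41 60 [ 0.77497736 -0.04465619  0.085     ]
```

Call:
{"method": "apply_moves", "body": {"deltas": [{"dp":[0.25,0.29,0],"yaw":0,"jaw":0},{"dp":[0.5,0.58,0],"yaw":0,"jaw":0},{"dp":[0.75,0.865,0],"yaw":0,"jaw":0},{"dp":[0.75,0.865,0],"yaw":0,"jaw":0}]}}

```text
time_s: 0.65
position: [0.2952, -0.378, 0.2312]
tool_rot: [-3.078, -0.628, -0.0]
wrist_force: [-0.6, -0.4, 0.6]
gripper_width: 0.501
```

Call:
{"method": "apply_moves", "body": {"deltas": [{"dp":[0.25,0.29,0],"yaw":0,"jaw":0},{"dp":[0.5,0.58,0],"yaw":0,"jaw":0},{"dp":[0.75,0.865,0],"yaw":0,"jaw":0},{"dp":[0.75,0.865,0],"yaw":0,"jaw":0}]}}

```text
time_s: 1.15
position: [0.3849, -0.275, 0.231]
tool_rot: [-3.078, -0.628, 0.0]
wrist_force: [-1.1, 0.7, -0.9]
gripper_width: 0.5
```

Call:
{"method": "apply_moves", "body": {"deltas": [{"dp":[0.25,0.29,0],"yaw":0,"jaw":0},{"dp":[0.5,0.58,0],"yaw":0,"jaw":0},{"dp":[0.75,0.865,0],"yaw":0,"jaw":0},{"dp":[0.75,0.865,0],"yaw":0,"jaw":0}]}}

```text
time_s: 1.65
position: [0.4749, -0.1718, 0.2307]
tool_rot: [-3.078, -0.626, 0.001]
wrist_force: [-0.7, -0.1, 0.9]
gripper_width: 0.504
```

Call:
{"method": "apply_moves", "body": {"deltas": [{"dp":[0.25,0.29,0],"yaw":0,"jaw":0},{"dp":[0.5,0.58,0],"yaw":0,"jaw":0},{"dp":[0.75,0.865,0],"yaw":0,"jaw":0},{"dp":[0.75,0.865,0],"yaw":0,"jaw":0}]}}

```text
time_s: 2.15
position: [0.5648, -0.0686, 0.2304]
tool_rot: [-3.079, -0.624, 0.002]
wrist_force: [-0.6, 0.1, 0.2]
gripper_width: 0.5
```

Call:
{"method": "apply_moves", "body": {"deltas": [{"dp":[0.25,0.29,-0.3],"yaw":0,"jaw":0},{"dp":[0.5,0.58,-0.6],"yaw":0,"jaw":0},{"dp":[0.75,0.865,-0.9],"yaw":0,"jaw":0},{"dp":[0.75,0.865,-0.9],"yaw":0,"jaw":0},{"dp":[0.75,0.865,-0.9],"yaw":0,"jaw":0}]}}

```text
time_s: 2.78
position: [0.6533, 0.0332, 0.1236]
tool_rot: [3.079, 0.62, -0.001]
wrist_force: [-0.5, -0.0, -0.5]
gripper_width: 0.503
```

```bash
python3 - <<'E'
from h import *
c=eyes.get_calibration('wrist'); s=get_state(); im=eyes.read_camera('wrist'); cv2.imwrite('pics/w1.png',im)
print(s['position'],s['gripper_width'])
for k in ['red','blue']:
    for b in blobs(im,k,40): print(k,b, onz(c,*b[0],.038,True).round(4))
R=np.array(c['R']); X=np.array([.6552,.0359,.042]); q=R@X+np.array(c['t']); r=np.hypot(*q[:2]); th=np.arctan2(r,q[2]); print('exp',c['cx']+c['fx']*th*q[0]/r,c['cy']+c['fy']*th*q[1]/r)
E
```

```text
[0.65333139 0.03321167 0.12356363] 0.5027049973830306
red (array([322.4, 227. ]), [301, 219, 44, 27, 177]) [0.6637 0.0393 0.038 ]
red (array([322.5, 239.4]), [305, 227, 37, 33, 456]) [0.6562 0.0361 0.038 ]
red (array([481.3, 439.4]), [474, 430, 19, 17, 183]) [ 0.5351 -0.1738  0.038 ]
blue (array([ 78.2, 213.5]), [0, 148, 125, 168, 2141]) [0.6049 0.2092 0.038 ]
blue (array([ 57.1, 242. ]), [0, 153, 110, 173, 7270]) [0.5743 0.2256 0.038 ]
blue (array([408.5, 283.3]), [395, 279, 32, 13, 121]) [ 0.6502 -0.0293  0.038 ]
blue (array([415.8, 294.3]), [399, 288, 28, 21, 187]) [ 0.6448 -0.0379  0.038 ]
exp 322.1260256824022 242.65383454684337
```

View pics/w1.png

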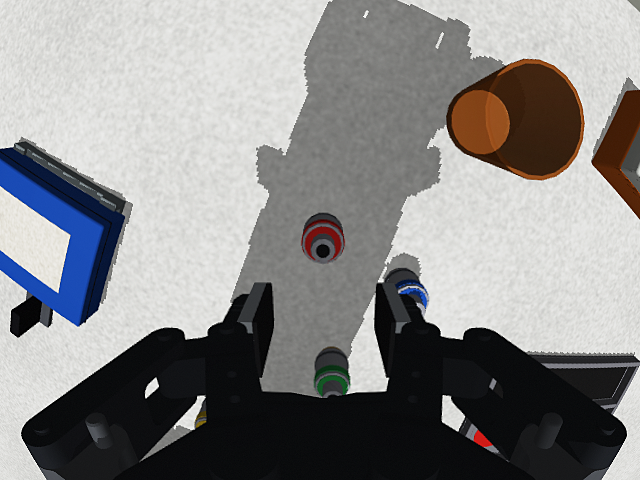

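The wrist view shows the red objective at (323,243), between the open fingers and within about 1 mm of the triangulated spot; blue is at (412,290) and the beaker is clear.

Call:
{"method": "apply_moves", "body": {"deltas": [{"dp":[0.016,0.022,-0.4],"yaw":0,"jaw":0},{"dp":[0.016,0.022,-0.7],"yaw":0,"jaw":0},{"dp":[0.016,0.022,-0.92],"yaw":0,"jaw":0},{"dp":[0.016,0.022,-0.92],"yaw":0,"jaw":0},{"dp":[0.016,0.022,-0.92],"yaw":0,"jaw":0}]}}

```text
time_s: 3.45
position: [0.6568, 0.0369, 0.0154]
tool_rot: [3.079, 0.62, 0.005]
wrist_force: [-0.2, 0.5, 0.2]
gripper_width: 0.501
```

Call:
{"method": "apply_moves", "body": {"deltas": [{"dp":[0,0,0],"yaw":0,"jaw":1},{"dp":[0,0,0],"yaw":0,"jaw":1},{"dp":[0,0,0],"yaw":0,"jaw":1},{"dp":[0,0,0],"yaw":0,"jaw":1},{"dp":[0,0,0],"yaw":0,"jaw":1},{"dp":[0,0,0],"yaw":0,"jaw":1}]}}

```text
time_s: 4.2
position: [0.6572, 0.0375, 0.0155]
tool_rot: [3.078, 0.622, 0.006]
wrist_force: [0.0, -0.7, 7.4]
gripper_width: 0.297
```

Call:
{"method": "apply_moves", "body": {"deltas": [{"dp":[0,0,0.2],"yaw":0,"jaw":1},{"dp":[0,0,0.5],"yaw":0,"jaw":1},{"dp":[0,0,0.85],"yaw":0,"jaw":1},{"dp":[-0.1,-0.2,0.85],"yaw":0,"jaw":1},{"dp":[-0.25,-0.5,0.85],"yaw":0,"jaw":1},{"dp":[-0.35,-0.7,0.85],"yaw":0,"jaw":1},{"dp":[-0.35,-0.7,0.85],"yaw":0,"jaw":1}]}}

```text
time_s: 5.08
position: [0.6121, -0.0483, 0.1144]
tool_rot: [-3.08, -0.618, 0.002]
wrist_force: [0.9, 0.9, -0.6]
gripper_width: 0.297
```

Call:
{"method": "apply_moves", "body": {"deltas": [{"dp":[-0.18,-0.3,0],"yaw":0,"jaw":1},{"dp":[-0.36,-0.66,0],"yaw":0,"jaw":1},{"dp":[-0.4,-0.8,0],"yaw":0,"jaw":1},{"dp":[-0.4,-0.8,0],"yaw":0,"jaw":1}]}}

```text
time_s: 5.58
position: [0.5657, -0.1427, 0.1146]
tool_rot: [-3.079, -0.62, -0.0]
wrist_force: [0.5, 0.6, -1.5]
gripper_width: 0.296
```

Call:
{"method": "apply_moves", "body": {"deltas": [{"dp":[-0.12,-0.2,0],"yaw":0,"jaw":1},{"dp":[-0.3,-0.45,0],"yaw":0,"jaw":1},{"dp":[-0.37,-0.6,0],"yaw":0,"jaw":1},{"dp":[-0.37,-0.6,0],"yaw":0,"jaw":1},{"dp":[-0.37,-0.6,0],"yaw":0,"jaw":1}]}}

```text
time_s: 6.2
position: [0.5221, -0.2134, 0.1148]
tool_rot: [-3.079, -0.623, -0.001]
wrist_force: [0.4, 0.9, -1.5]
gripper_width: 0.299
```

```bash
python3 - <<'E'
from h import *
s=get_state(); print(s['position'],s['tool_rot'],s['gripper_width'])
c=eyes.get_calibration('wrist'); im=eyes.read_camera('wrist'); cv2.imwrite('pics/w2.png',im)
for k in ['red','yellow']:
    for b in blobs(im,k,40): print(k,b, onz(c,*b[0],.005,True).round(4))
E
```

```text
[ 0.52210778 -0.21344807  0.11481587] [-3.07865987e+00 -6.23219391e-01 -7.81348772e-04] 0.2986267380465013
red (array([325.6, 238.8]), [296, 211, 60, 57, 2663]) [ 0.52   -0.2148  0.005 ]
red (array([ 80.5, 233.4]), [62, 219, 27, 38, 255]) [ 0.4458 -0.0274  0.005 ]
red (array([ 69.3, 238.5]), [55, 225, 24, 31, 265]) [ 0.4365 -0.0165  0.005 ]
red (array([323.5, 306.2]), [289, 296, 70, 30, 672]) [ 0.4711 -0.2338  0.005 ]
red (array([323.5, 331.9]), [292, 314, 64, 46, 1180]) [ 0.4505 -0.2425  0.005 ]
yellow (array([  1.2, 183.7]), [0, 171, 4, 26, 78]) [0.4525 0.0796 0.005 ]
yellow (array([414.2, 253.1]), [387, 226, 55, 55, 2373]) [ 0.5351 -0.2784  0.005 ]
```

View pics/w2.png

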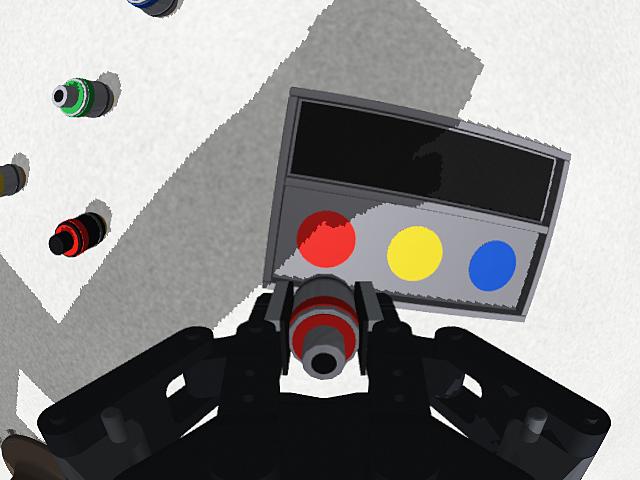

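The red objective is held upright between the pads (ring at about 324,337), with the red disc at (326,239) just ahead of it.

```bash
python3 - <<'E'
from h import *
c=eyes.get_calibration('wrist')
print(onz(c,324,337,.1413,True),onz(c,324,362.5,.1553,True))
im=cv2.imread('pics/w2.png'); b=blobs(im,'red',40)[-1]; print(b)
E
```

```text
[ 0.52071197 -0.21317445  0.1413    ] [ 0.51925135 -0.21379056  0.1553    ]
(array([323.5, 331.9]), [292, 314, 64, 46, 1180])
```

Call:
{"method": "apply_moves", "body": {"deltas": [{"dp":[0,-0.012,-0.3],"yaw":0,"jaw":1},{"dp":[0,-0.012,-0.55],"yaw":0,"jaw":1},{"dp":[0,-0.012,-0.7],"yaw":0,"jaw":1},{"dp":[0,-0.012,-0.78],"yaw":0,"jaw":1},{"dp":[0,-0.012,-0.78],"yaw":0,"jaw":1},{"dp":[0,-0.012,-0.78],"yaw":0,"jaw":1}]}}

```text
time_s: 7.0
position: [0.522, -0.2156, 0.0221]
tool_rot: [3.079, 0.623, 0.002]
wrist_force: [-0.2, -0.1, -1.4]
gripper_width: 0.296
```

Call:
{"method": "apply_moves", "body": {"deltas": [{"dp":[0,0,-0.01],"yaw":0,"jaw":1},{"dp":[0,0,-0.018],"yaw":0,"jaw":1},{"dp":[0,0,-0.018],"yaw":0,"jaw":1}]}}

```text
time_s: 7.38
position: [0.5216, -0.2157, 0.0196]
tool_rot: [3.079, 0.622, 0.001]
wrist_force: [-0.2, 0.3, 1.1]
gripper_width: 0.296
```

Call:
{"method": "apply_moves", "body": {"deltas": [{"dp":[0,0,0],"yaw":0,"jaw":0},{"dp":[0,0,0],"yaw":0,"jaw":0},{"dp":[0,0,0],"yaw":0,"jaw":0},{"dp":[0,0,0.2],"yaw":0,"jaw":0},{"dp":[0,0,0.5],"yaw":0,"jaw":0},{"dp":[0,0,0.85],"yaw":0,"jaw":0},{"dp":[0,0,0.85],"yaw":0,"jaw":0}]}}

```text
time_s: 8.25
position: [0.5234, -0.2164, 0.1249]
tool_rot: [3.076, 0.622, 0.009]
wrist_force: [-0.6, -0.6, -0.7]
gripper_width: 0.501
```

Call:
{"method": "apply_moves", "body": {"deltas": [{"dp":[-0.05,0.3,0],"yaw":0,"jaw":0},{"dp":[-0.1,0.7,0],"yaw":0,"jaw":0},{"dp":[-0.15,0.8,0],"yaw":0,"jaw":0}]}}

```text
time_s: 8.62
position: [0.5024, -0.1176, 0.1202]
tool_rot: [-3.078, -0.626, 0.002]
wrist_force: [0.0, 0.1, 0.7]
gripper_width: 0.5
```

Call:
{"method": "apply_moves", "body": {"deltas": [{"dp":[-0.05,0.4,0],"yaw":0,"jaw":0},{"dp":[-0.1,0.8,0],"yaw":0,"jaw":0},{"dp":[-0.15,0.8,0],"yaw":0,"jaw":0}]}}

```text
time_s: 9.0
position: [0.4848, -0.0216, 0.1205]
tool_rot: [-3.078, -0.628, 0.001]
wrist_force: [0.4, -0.6, 0.1]
gripper_width: 0.498
```

Call:
{"method": "apply_moves", "body": {"deltas": [{"dp":[-0.1,0.4,0],"yaw":0,"jaw":0},{"dp":[-0.18,0.7,0],"yaw":0,"jaw":0},{"dp":[-0.18,0.7,0],"yaw":0,"jaw":0},{"dp":[-0.18,0.7,0],"yaw":0,"jaw":0}]}}

```text
time_s: 9.5
position: [0.4639, 0.0595, 0.1209]
tool_rot: [3.079, 0.621, -0.0]
wrist_force: [-0.6, 0.1, -0.0]
gripper_width: 0.498
```

```bash
python3 - <<'E'
from h import *
s=get_state(); print(s['position'],s['tool_rot'],s['gripper_width'])
c=eyes.get_calibration('wrist'); im=eyes.read_camera('wrist'); cv2.imwrite('pics/w3.png',im)
for b in blobs(im,'yellow',40): print(b, onz(c,b[1][0]+b[1][2]/2,b[1][1]+b[1][3]/2,.042,True).round(4))
a=eyes.get_calibration('scene'); d=eyes.get_calibration('side')
p=eyes.read_camera('scene'); q=eyes.read_camera('side'); cv2.imwrite('pics/s3.png',q[300:480,180:420])
for n,i,cc in (('scene',p,a),('side',q,d)):
    for b in blobs(i,'red',15): print(n,b)
E
```

```text
[0.4639385  0.05952612 0.12086831] [ 3.07887074e+00  6.21367779e-01 -3.65286504e-04] 0.4976015576626108
(array([322.5, 229.2]), [301, 222, 44, 26, 175]) [0.4713 0.0639 0.042 ]
(array([322.3, 242.1]), [304, 230, 38, 33, 454]) [0.4645 0.0611 0.042 ]
scene (array([270.9, 171.7]), [265, 167, 13, 10, 63])
scene (array([271.5, 185.9]), [262, 181, 20, 10, 107])
scene (array([354. , 193.6]), [349, 188, 11, 11, 78])
side (array([212.9, 259.2]), [205, 251, 17, 15, 160])
side (array([253. , 337.6]), [245, 331, 17, 12, 87])
side (array([254. , 345.1]), [244, 339, 20, 10, 73])
side (array([256.6, 358.7]), [241, 345, 30, 23, 289])
```

View pics/s3.png

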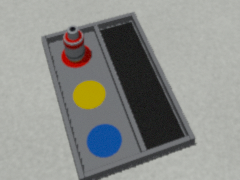

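The side crop shows the red objective upright on the red disc (72,45 in the crop); yellow was found by the wrist camera at (0.4645, 0.0610).

Call:
{"method": "apply_moves", "body": {"deltas": [{"dp":[0,0.005,-0.4],"yaw":0,"jaw":0},{"dp":[0,0.005,-0.7],"yaw":0,"jaw":0},{"dp":[0,0.005,-0.88],"yaw":0,"jaw":0},{"dp":[0,0.005,-0.88],"yaw":0,"jaw":0},{"dp":[0,0.005,-0.88],"yaw":0,"jaw":0}]}}

```text
time_s: 10.28
position: [0.4645, 0.0606, 0.0164]
tool_rot: [3.079, 0.621, 0.002]
wrist_force: [-0.5, -0.3, 0.5]
gripper_width: 0.497
```

Call:
{"method": "apply_moves", "body": {"deltas": [{"dp":[0,0,0],"yaw":0,"jaw":1},{"dp":[0,0,0],"yaw":0,"jaw":1},{"dp":[0,0,0],"yaw":0,"jaw":1},{"dp":[0,0,0],"yaw":0,"jaw":1},{"dp":[0,0,0],"yaw":0,"jaw":1}]}}

```text
time_s: 10.9
position: [0.4649, 0.061, 0.017]
tool_rot: [3.079, 0.622, 0.004]
wrist_force: [-1.0, -1.0, 6.6]
gripper_width: 0.289
```

Call:
{"method": "apply_moves", "body": {"deltas": [{"dp":[0,0,0.2],"yaw":0,"jaw":1},{"dp":[0,0,0.5],"yaw":0,"jaw":1},{"dp":[0,0,0.85],"yaw":0,"jaw":1},{"dp":[0.05,-0.3,0.85],"yaw":0,"jaw":1},{"dp":[0.1,-0.65,0.85],"yaw":0,"jaw":1},{"dp":[0.19,-0.94,0.85],"yaw":0,"jaw":1},{"dp":[0.19,-0.94,0.85],"yaw":0,"jaw":1}]}}

```text
time_s: 11.78
position: [0.4871, -0.0535, 0.1178]
tool_rot: [3.08, 0.617, 0.001]
wrist_force: [0.0, -0.5, -1.2]
gripper_width: 0.294
```

Call:
{"method": "apply_moves", "body": {"deltas": [{"dp":[0.05,-0.3,0],"yaw":0,"jaw":1},{"dp":[0.1,-0.65,0],"yaw":0,"jaw":1},{"dp":[0.2,-0.94,0],"yaw":0,"jaw":1},{"dp":[0.2,-0.94,0],"yaw":0,"jaw":1}]}}

```text
time_s: 12.28
position: [0.5111, -0.1656, 0.1175]
tool_rot: [3.08, 0.619, 0.0]
wrist_force: [-0.2, 0.7, -1.2]
gripper_width: 0.295
```

Call:
{"method": "apply_moves", "body": {"deltas": [{"dp":[0.05,-0.3,0],"yaw":0,"jaw":1},{"dp":[0.1,-0.65,0],"yaw":0,"jaw":1},{"dp":[0.2,-0.94,0],"yaw":0,"jaw":1},{"dp":[0.2,-0.94,0],"yaw":0,"jaw":1},{"dp":[0.2,-0.94,0],"yaw":0,"jaw":1}]}}

```text
time_s: 12.9
position: [0.5343, -0.2759, 0.1174]
tool_rot: [-3.078, -0.624, 0.001]
wrist_force: [0.8, -0.3, -1.1]
gripper_width: 0.294
```

```bash
python3 - <<'E'
from h import *
s=get_state(); print(s['position'],s['tool_rot'],s['gripper_width'])
c=eyes.get_calibration('wrist'); im=eyes.read_camera('wrist'); cv2.imwrite('pics/w4.png',im)
z=s['position'][2]-.017
for b in blobs(im,'yellow',40): print(b, onz(c,*b[0],.005,True).round(4),onz(c,b[1][0]+b[1][2]/2,b[1][1]+b[1][3]/2,.042+z,True).round(4))
for b in blobs(im,'blue',40): print('blue',b, onz(c,*b[0],.005,True).round(4))
E
```

```text
[ 0.5343119  -0.27588426  0.1173671 ] [-3.07791102e+00 -6.23512300e-01  9.15644097e-04] 0.29386592311852805
(array([329.8, 234.7]), [301, 207, 59, 57, 2626]) [ 0.5354 -0.2791  0.005 ] [ 0.5681 -0.2632  0.1424]
(array([323.6, 298.3]), [289, 288, 70, 31, 649]) [ 0.4881 -0.2942  0.005 ] [ 0.5447 -0.2708  0.1424]
(array([323.4, 324. ]), [292, 306, 64, 46, 1173]) [ 0.4677 -0.3027  0.005 ] [ 0.5353 -0.2748  0.1424]
blue (array([65.5,  1.5]), [59, 0, 15, 5, 53]) [ 6.354e-01 -2.000e-04  5.000e-03]
blue (array([77.8,  5.2]), [65, 0, 23, 11, 103]) [ 0.6341 -0.0165  0.005 ]
blue (array([417.5, 249. ]), [391, 222, 54, 55, 2317]) [ 0.5505 -0.3426  0.005 ]
```

Call:
{"method": "apply_moves", "body": {"deltas": [{"dp":[0.007,-0.028,-0.3],"yaw":0,"jaw":1},{"dp":[0.007,-0.028,-0.55],"yaw":0,"jaw":1},{"dp":[0.007,-0.028,-0.7],"yaw":0,"jaw":1},{"dp":[0.007,-0.028,-0.78],"yaw":0,"jaw":1},{"dp":[0.007,-0.028,-0.8],"yaw":0,"jaw":1},{"dp":[0.007,-0.028,-0.8],"yaw":0,"jaw":1}]}}

```text
time_s: 13.7
position: [0.536, -0.2809, 0.0224]
tool_rot: [3.079, 0.622, 0.002]
wrist_force: [-0.5, -0.3, -0.8]
gripper_width: 0.294
```

Call:
{"method": "apply_moves", "body": {"deltas": [{"dp":[-0.006,0.012,0],"yaw":0,"jaw":1},{"dp":[-0.006,0.012,-0.008],"yaw":0,"jaw":1},{"dp":[-0.006,0.012,-0.012],"yaw":0,"jaw":1},{"dp":[-0.006,0.012,-0.012],"yaw":0,"jaw":1}]}}

```text
time_s: 14.2
position: [0.535, -0.2794, 0.0211]
tool_rot: [3.079, 0.622, 0.002]
wrist_force: [-0.9, 0.7, 5.4]
gripper_width: 0.289
```

Call:
{"method": "apply_moves", "body": {"deltas": [{"dp":[0,0,0],"yaw":0,"jaw":0},{"dp":[0,0,0],"yaw":0,"jaw":0},{"dp":[0,0,0],"yaw":0,"jaw":0},{"dp":[0,0,0.2],"yaw":0,"jaw":0},{"dp":[0,0,0.5],"yaw":0,"jaw":0},{"dp":[0,0,0.85],"yaw":0,"jaw":0},{"dp":[0,0,0.85],"yaw":0,"jaw":0}]}}

```text
time_s: 15.08
position: [0.5367, -0.2803, 0.1259]
tool_rot: [3.075, 0.621, 0.008]
wrist_force: [0.0, 0.4, -0.9]
gripper_width: 0.498
```

Call:
{"method": "apply_moves", "body": {"deltas": [{"dp":[0.15,0.4,0],"yaw":0,"jaw":0},{"dp":[0.4,0.9,0],"yaw":0,"jaw":0},{"dp":[0.45,1.0,0],"yaw":0,"jaw":0}]}}

```text
time_s: 15.45
position: [0.5893, -0.1565, 0.1209]
tool_rot: [-3.077, -0.627, 0.002]
wrist_force: [0.3, 0.2, -0.5]
gripper_width: 0.499
```

Call:
{"method": "apply_moves", "body": {"deltas": [{"dp":[0.2,0.4,0],"yaw":0,"jaw":0},{"dp":[0.42,0.9,0],"yaw":0,"jaw":0},{"dp":[0.42,1.0,0],"yaw":0,"jaw":0},{"dp":[0.42,1.0,0],"yaw":0,"jaw":0},{"dp":[0.42,1.0,0],"yaw":0,"jaw":0}]}}

```text
time_s: 16.08
position: [0.6385, -0.0407, 0.1218]
tool_rot: [3.079, 0.62, -0.001]
wrist_force: [0.4, 0.1, 1.0]
gripper_width: 0.503
```

```bash
python3 - <<'E'
from h import *
s=get_state(); print(s['position'],s['tool_rot'],s['gripper_width'])
c=eyes.get_calibration('wrist'); im=eyes.read_camera('wrist'); cv2.imwrite('pics/w5.png',im)
for b in blobs(im,'blue',40): print(b, onz(c,b[1][0]+b[1][2]/2,b[1][1]+b[1][3]/2,.042,True).round(4))
E
```

```text
[ 0.6384876  -0.04074122  0.12181506] [ 3.07945447e+00  6.20022954e-01 -1.27964875e-03] 0.5034726313008705
(array([ 26.5, 154.8]), [0, 134, 57, 46, 425]) [0.6163 0.1922 0.042 ]
(array([ 14.6, 206.1]), [0, 144, 42, 132, 2880]) [0.5727 0.1914 0.042 ]
(array([ 31.5, 206.7]), [29, 198, 6, 17, 55]) [0.5803 0.1792 0.042 ]
(array([ 27.1, 228.3]), [24, 220, 6, 16, 47]) [0.5608 0.1819 0.042 ]
(array([321.1, 227. ]), [298, 221, 42, 25, 110]) [ 0.6455 -0.0337  0.042 ]
(array([317.7, 239.2]), [300, 227, 36, 34, 450]) [ 0.639  -0.0358  0.042 ]
(array([ 23.7, 246.7]), [21, 239, 6, 16, 55]) [0.5431 0.1834 0.042 ]
```

Call:
{"method": "apply_moves", "body": {"deltas": [{"dp":[0,0.035,-0.3],"yaw":0,"jaw":0},{"dp":[0,0.035,-0.65],"yaw":0,"jaw":0},{"dp":[0,0.035,-0.885],"yaw":0,"jaw":0},{"dp":[0,0.035,-0.885],"yaw":0,"jaw":0},{"dp":[0,0.035,-0.885],"yaw":0,"jaw":0}]}}

```text
time_s: 16.75
position: [0.6397, -0.0361, 0.0173]
tool_rot: [3.079, 0.62, 0.002]
wrist_force: [-0.2, 0.6, 1.2]
gripper_width: 0.503
```

Call:
{"method": "apply_moves", "body": {"deltas": [{"dp":[0,0,0],"yaw":0,"jaw":1},{"dp":[0,0,0],"yaw":0,"jaw":1},{"dp":[0,0,0],"yaw":0,"jaw":1},{"dp":[0,0,0],"yaw":0,"jaw":1},{"dp":[0,0,0],"yaw":0,"jaw":1}]}}

```text
time_s: 17.38
position: [0.6405, -0.0356, 0.0181]
tool_rot: [3.078, 0.622, 0.005]
wrist_force: [0.1, -2.3, 6.9]
gripper_width: 0.298
```

Call:
{"method": "apply_moves", "body": {"deltas": [{"dp":[0,0,0.2],"yaw":0,"jaw":1},{"dp":[0,0,0.5],"yaw":0,"jaw":1},{"dp":[0,0,0.85],"yaw":0,"jaw":1},{"dp":[-0.08,-0.3,0.85],"yaw":0,"jaw":1},{"dp":[-0.16,-0.65,0.85],"yaw":0,"jaw":1},{"dp":[-0.245,-0.85,0.85],"yaw":0,"jaw":1},{"dp":[-0.245,-0.85,0.85],"yaw":0,"jaw":1}]}}

```text
time_s: 18.25
position: [0.6091, -0.1386, 0.1183]
tool_rot: [3.08, 0.618, 0.0]
wrist_force: [-0.3, -0.0, -0.9]
gripper_width: 0.296
```

Call:
{"method": "apply_moves", "body": {"deltas": [{"dp":[-0.08,-0.3,0],"yaw":0,"jaw":1},{"dp":[-0.16,-0.65,0],"yaw":0,"jaw":1},{"dp":[-0.245,-0.855,0],"yaw":0,"jaw":1},{"dp":[-0.245,-0.855,0],"yaw":0,"jaw":1}]}}

```text
time_s: 18.75
position: [0.5802, -0.2405, 0.1181]
tool_rot: [-3.08, -0.62, -0.001]
wrist_force: [0.7, 0.2, -0.7]
gripper_width: 0.296
```

Call:
{"method": "apply_moves", "body": {"deltas": [{"dp":[-0.08,-0.3,0],"yaw":0,"jaw":1},{"dp":[-0.16,-0.65,0],"yaw":0,"jaw":1},{"dp":[-0.245,-0.855,0],"yaw":0,"jaw":1},{"dp":[-0.245,-0.855,0],"yaw":0,"jaw":1},{"dp":[-0.245,-0.855,0],"yaw":0,"jaw":1}]}}

```text
time_s: 19.38
position: [0.5516, -0.341, 0.1179]
tool_rot: [-3.078, -0.624, -0.001]
wrist_force: [-0.1, -0.1, -1.1]
gripper_width: 0.292
```

```bash
python3 - <<'E'
from h import *
s=get_state(); print(s['position'],s['tool_rot'],s['gripper_width'])
c=eyes.get_calibration('wrist'); im=eyes.read_camera('wrist'); cv2.imwrite('pics/w6.png',im)
z=s['position'][2]-.018
for b in blobs(im,'blue',40): print(b, onz(c,*b[0],.005,True).round(4),onz(c,b[1][0]+b[1][2]/2,b[1][1]+b[1][3]/2,.042+z,True).round(4))
E
```

```text
[ 0.55160921 -0.34100615  0.1179176 ] [-3.07842646e+00 -6.23997796e-01 -6.48099482e-04] 0.2923152271162664
(array([327.5, 236.6]), [299, 209, 58, 57, 2589]) [ 0.5508 -0.3433  0.005 ] [ 0.5842 -0.3279  0.1419]
(array([323.9, 298.7]), [290, 289, 68, 29, 640]) [ 0.5051 -0.3598  0.005 ] [ 0.5615 -0.3361  0.1419]
(array([323.5, 324. ]), [293, 306, 63, 46, 1143]) [ 0.4849 -0.368   0.005 ] [ 0.5521 -0.3402  0.1419]
```

Call:
{"method": "apply_moves", "body": {"deltas": [{"dp":[-0.008,-0.012,-0.3],"yaw":0,"jaw":1},{"dp":[-0.008,-0.012,-0.55],"yaw":0,"jaw":1},{"dp":[-0.008,-0.012,-0.7],"yaw":0,"jaw":1},{"dp":[-0.008,-0.012,-0.78],"yaw":0,"jaw":1},{"dp":[-0.008,-0.012,-0.795],"yaw":0,"jaw":1},{"dp":[-0.008,-0.012,-0.795],"yaw":0,"jaw":1}]}}

```text
time_s: 20.18
position: [0.5505, -0.344, 0.0234]
tool_rot: [3.078, 0.622, 0.002]
wrist_force: [0.3, 0.2, -0.4]
gripper_width: 0.292
```

Call:
{"method": "apply_moves", "body": {"deltas": [{"dp":[0.006,0.004,-0.004],"yaw":0,"jaw":1},{"dp":[0.006,0.004,-0.009],"yaw":0,"jaw":1},{"dp":[0.006,0.004,-0.009],"yaw":0,"jaw":1}]}}

```text
time_s: 20.55
position: [0.551, -0.3435, 0.0221]
tool_rot: [3.079, 0.622, 0.001]
wrist_force: [0.5, -0.7, 2.4]
gripper_width: 0.291
```

Call:
{"method": "apply_moves", "body": {"deltas": [{"dp":[0,0,0],"yaw":0,"jaw":0},{"dp":[0,0,0],"yaw":0,"jaw":0},{"dp":[0,0,0],"yaw":0,"jaw":0},{"dp":[0,0,0.2],"yaw":0,"jaw":0},{"dp":[0,0,0.5],"yaw":0,"jaw":0},{"dp":[0,0,0.85],"yaw":0,"jaw":0},{"dp":[0,0,0.9],"yaw":0,"jaw":0}]}}

```text
time_s: 21.42
position: [0.5522, -0.3442, 0.1331]
tool_rot: [3.075, 0.621, 0.007]
wrist_force: [-0.6, 0.0, 0.2]
gripper_width: 0.499
```

Call:
{"method": "apply_moves", "body": {"deltas": [{"dp":[-0.05,0.45,0],"yaw":0,"jaw":0},{"dp":[-0.1,0.9,0],"yaw":0,"jaw":0},{"dp":[-0.13,1.0,0],"yaw":0,"jaw":0}]}}

```text
time_s: 21.8
position: [0.5341, -0.2206, 0.1286]
tool_rot: [-3.077, -0.626, 0.002]
wrist_force: [0.7, -1.3, -0.2]
gripper_width: 0.504
```

Call:
{"method": "apply_moves", "body": {"deltas": [{"dp":[-0.05,0.45,0],"yaw":-0.05,"jaw":0},{"dp":[-0.1,0.9,0],"yaw":-0.1,"jaw":0},{"dp":[-0.13,1.0,0],"yaw":-0.158,"jaw":0},{"dp":[-0.13,1.0,0],"yaw":-0.158,"jaw":0}]}}

```text
time_s: 22.3
position: [0.5193, -0.1028, 0.129]
tool_rot: [3.138, -0.148, -0.001]
wrist_force: [0.9, 0.1, 0.4]
gripper_width: 0.5
```

Call:
{"method": "apply_moves", "body": {"deltas": [{"dp":[-0.05,0.45,0],"yaw":0,"jaw":0},{"dp":[-0.1,0.9,0],"yaw":0,"jaw":0},{"dp":[-0.13,1.0,0],"yaw":0,"jaw":0}]}}

```text
time_s: 22.68
position: [0.5022, -0.0175, 0.1291]
tool_rot: [-3.114, 0.071, 0.0]
wrist_force: [0.4, -0.0, 1.0]
gripper_width: 0.499
```

Call:
{"method": "apply_moves", "body": {"deltas": [{"dp":[-0.05,0.45,0],"yaw":0,"jaw":0},{"dp":[-0.1,0.9,0],"yaw":0,"jaw":0},{"dp":[-0.13,1.0,0],"yaw":0,"jaw":0}]}}

```text
time_s: 23.05
position: [0.4891, 0.0326, 0.1294]
tool_rot: [-3.072, -0.041, 0.005]
wrist_force: [-0.3, 0.1, -0.5]
gripper_width: 0.502
```

Call:
{"method": "apply_moves", "body": {"deltas": [{"dp":[-0.05,0.45,0],"yaw":0,"jaw":0},{"dp":[-0.1,0.9,0],"yaw":0,"jaw":0},{"dp":[-0.13,1.0,0],"yaw":0,"jaw":0},{"dp":[-0.13,1.0,0],"yaw":0,"jaw":0},{"dp":[-0.13,1.0,0],"yaw":0,"jaw":0}]}}

```text
time_s: 23.68
position: [0.4804, 0.087, 0.1295]
tool_rot: [-3.021, -0.166, 0.016]
wrist_force: [-0.1, -0.2, 0.7]
gripper_width: 0.504
```

```bash
python3 - <<'E'
from h import *
s=get_state(); print(s['position'],s['tool_rot'],s['joint_pos'])
c=eyes.get_calibration('wrist'); im=eyes.read_camera('wrist'); cv2.imwrite('pics/w7.png',im)
q=eyes.read_camera('side'); cv2.imwrite('pics/s7.png',q)
E
```

```text
[0.48041604 0.08698391 0.12953639] [-3.02091361 -0.16559925  0.0158829 ] [ 0.10870934  0.07917315 -0.32000393  1.17585051  0.11649866  3.14052965]
```

View pics/w7.png

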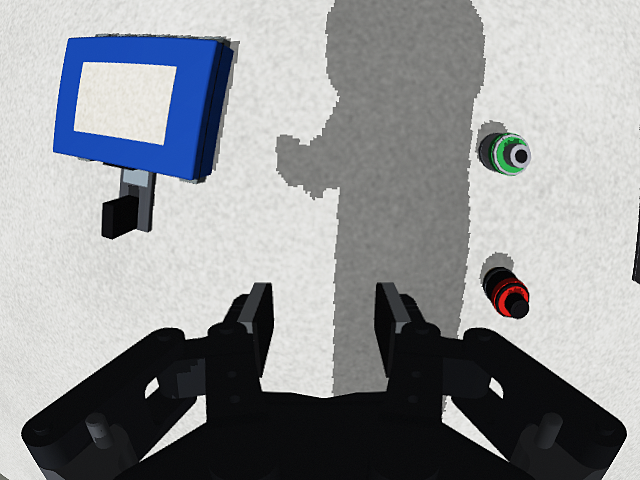

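View pics/s7.png

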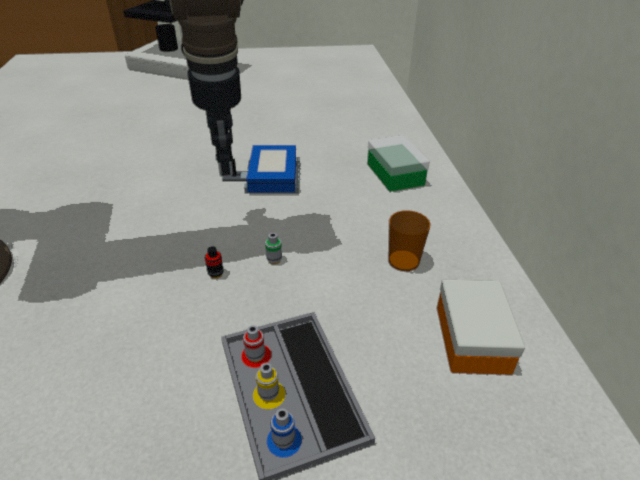

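The wrist stopped at its joint-6 limit (3.14), about 0.17 m short of the grip at (118,215). The objectives stand on their discs in the side view, at (254,345), (267,382) and (283,430). The jaws are symmetric, so I'll turn +180° instead.

Call:
{"method": "apply_moves", "body": {"deltas": [{"dp":[0,0,0],"yaw":0.05,"jaw":0},{"dp":[0,0,0],"yaw":0.1,"jaw":0},{"dp":[0,0,0],"yaw":0.15,"jaw":0},{"dp":[0,0,0],"yaw":0.2,"jaw":0},{"dp":[0,0,0],"yaw":0.25,"jaw":0},{"dp":[0,0,0],"yaw":0.3,"jaw":0},{"dp":[0,0,0],"yaw":0.35,"jaw":0},{"dp":[0,0,0],"yaw":0.4,"jaw":0},{"dp":[0,0,0],"yaw":0.45,"jaw":0},{"dp":[0,0,0],"yaw":0.5,"jaw":0},{"dp":[0,0,0],"yaw":0.5,"jaw":0}]}}

```text
time_s: 25.15
position: [0.4804, 0.0871, 0.1295]
tool_rot: [-2.046, -2.28, 0.138]
wrist_force: [-0.1, 0.3, -1.2]
gripper_width: 0.497
```

```bash
python3 - <<'E'
from h import *
from scipy.spatial.transform import Rotation as R
s=get_state(); M=R.from_rotvec(s['tool_rot']).as_matrix(); print(s['position'],s['joint_pos']); print(M.round(4)); print(np.degrees(np.arccos(-M[2,2])), np.degrees(np.arctan2(M[1,0],M[0,0])))
M=R.from_rotvec([-3.02091361,-0.16559925,0.0158829]).as_matrix(); print(M[:,2])
E
```

```text
[0.48040219 0.08711903 0.12948545] [ 0.17710723  0.17383673 -0.21355768  1.30021493  0.00378228  1.63961564]
[[-0.1081  0.9874 -0.1154]
 [ 0.9941  0.1069 -0.0168]
 [-0.0043 -0.1165 -0.9932]]
6.696383755264765 96.2060622103497
[-0.01678875  0.11509322 -0.99321281]
```

Chasing that pose left the tool tilted 6.7° toward tool −y. I can undo it by turning to the opposite joint-6 limit and moving −y against it, the mirror of what caused it, checking in small steps.

Call:
{"method": "apply_moves", "body": {"deltas": [{"dp":[0,0,0.05],"yaw":0.055,"jaw":0},{"dp":[0,0,0.1],"yaw":0.11,"jaw":0},{"dp":[0,0,0.15],"yaw":0.165,"jaw":0},{"dp":[0,0,0.15],"yaw":0.22,"jaw":0},{"dp":[0,0,0.15],"yaw":0.275,"jaw":0},{"dp":[0,0,0.15],"yaw":0.33,"jaw":0},{"dp":[0,0,0.15],"yaw":0.385,"jaw":0},{"dp":[0,0,0.15],"yaw":0.44,"jaw":0},{"dp":[0,0,0.15],"yaw":0.5,"jaw":0}]}}

```text
time_s: 26.28
position: [0.4804, 0.0869, 0.1475]
tool_rot: [-0.173, 3.121, -0.182]
wrist_force: [-0.3, -0.1, -0.6]
gripper_width: 0.501
```

Call:
{"method": "apply_moves", "body": {"deltas": [{"dp":[0,0,0],"yaw":0.055,"jaw":0},{"dp":[0,0,0],"yaw":0.11,"jaw":0},{"dp":[0,0,0],"yaw":0.165,"jaw":0},{"dp":[0,0,0],"yaw":0.22,"jaw":0},{"dp":[0,0,0],"yaw":0.275,"jaw":0},{"dp":[0,0,0],"yaw":0.33,"jaw":0},{"dp":[0,0,0],"yaw":0.385,"jaw":0},{"dp":[0,0,0],"yaw":0.44,"jaw":0},{"dp":[0,0,0],"yaw":0.5,"jaw":0}]}}

```text
time_s: 27.4
position: [0.4802, 0.0869, 0.1476]
tool_rot: [-2.271, 2.034, -0.114]
wrist_force: [-0.1, -0.4, 0.3]
gripper_width: 0.499
```

Call:
{"method": "apply_moves", "body": {"deltas": [{"dp":[0,0,0],"yaw":0.055,"jaw":0},{"dp":[0,0,0],"yaw":0.11,"jaw":0},{"dp":[0,0,0],"yaw":0.165,"jaw":0},{"dp":[0,0,0],"yaw":0.22,"jaw":0},{"dp":[0,0,0],"yaw":0.275,"jaw":0},{"dp":[0,0,0],"yaw":0.33,"jaw":0},{"dp":[0,0,0],"yaw":0.385,"jaw":0},{"dp":[0,0,0],"yaw":0.44,"jaw":0},{"dp":[0,0,0],"yaw":0.48,"jaw":0},{"dp":[0,0,0],"yaw":0.48,"jaw":0}]}}

```text
time_s: 28.65
position: [0.4805, 0.0869, 0.1474]
tool_rot: [-3.024, -0.061, 0.011]
wrist_force: [-0.9, 0.2, 0.2]
gripper_width: 0.5
```

```bash
cat >> h.py <<'E'
from scipy.spatial.transform import Rotation as Rot
def st():
    s=get_state(); M=Rot.from_rotvec(s['tool_rot']).as_matrix()
    print(s['position'].round(4),np.round(s['joint_pos'],3),'heading',np.degrees(np.arctan2(M[1,0],M[0,0])).round(2),'z lean toolx,tooly deg',np.degrees([-M[2,0],-M[2,1]]).round(2),'w',s['gripper_width'])
E
python3 -c "from h import *;st()"
```

```text
[0.4805 0.0869 0.1474] [ 0.108  0.066 -0.294  1.207  0.117 -3.074] heading 2.34 z lean toolx,tooly deg [0.27 6.68] w 0.49958125995710295
```

Call:
{"method": "apply_moves", "body": {"deltas": [{"dp":[0,-0.3,0],"yaw":0,"jaw":0},{"dp":[0,-0.6,0],"yaw":0,"jaw":0},{"dp":[0,-0.9,0],"yaw":0,"jaw":0},{"dp":[0,-0.9,0],"yaw":0,"jaw":0}]}}

```text
time_s: 29.15
position: [0.481, 0.0196, 0.1476]
tool_rot: [-3.057, 0.021, 0.006]
wrist_force: [-0.7, -0.0, -0.4]
gripper_width: 0.5
```

```bash
python3 -c "from h import *;st()"
```

```text
[0.481  0.0196 0.1476] [-0.011  0.06  -0.298  1.217  0.084 -3.139] heading -0.76 z lean toolx,tooly deg [0.27 4.83] w 0.499530537937295
```

Works: the lean fell from 6.7° to 4.8°. I'll continue.

Call:
{"method": "apply_moves", "body": {"deltas": [{"dp":[0,-0.3,0],"yaw":0,"jaw":0},{"dp":[0,-0.6,0],"yaw":0,"jaw":0},{"dp":[0,-0.9,0],"yaw":0,"jaw":0},{"dp":[0,-0.9,0],"yaw":0,"jaw":0}]}}

```text
time_s: 29.65
position: [0.4861, -0.0319, 0.1474]
tool_rot: [-3.099, 0.141, 0.008]
wrist_force: [0.7, 0.4, 0.9]
gripper_width: 0.502
```

```bash
python3 -c "from h import *;st()"
```

```text
[ 0.4861 -0.0319  0.1474] [-0.089  0.074 -0.282  1.222  0.039 -3.141] heading -5.19 z lean toolx,tooly deg [0.39 2.26] w 0.5024474036917659
```

Call:
{"method": "apply_moves", "body": {"deltas": [{"dp":[0,-0.3,0],"yaw":0,"jaw":0},{"dp":[0,-0.6,0],"yaw":0,"jaw":0},{"dp":[0,-0.75,0],"yaw":0,"jaw":0}]}}

```text
time_s: 30.02
position: [0.4933, -0.0766, 0.1474]
tool_rot: [-3.129, 0.245, 0.012]
wrist_force: [-0.2, 0.7, 0.2]
gripper_width: 0.503
```

```bash
python3 -c "from h import *;st()"
```

```text
[ 0.4933 -0.0766  0.1474] [-1.550e-01  9.700e-02 -2.560e-01  1.226e+00  2.000e-03 -3.141e+00] heading -8.96 z lean toolx,tooly deg [0.45 0.14] w 0.5030146905340519
```

Call:
{"method": "apply_moves", "body": {"deltas": [{"dp":[0,0.1,0],"yaw":-0.055,"jaw":0},{"dp":[0,0.2,0],"yaw":-0.11,"jaw":0},{"dp":[0,0.3,0],"yaw":-0.165,"jaw":0},{"dp":[0,0.4,0],"yaw":-0.22,"jaw":0},{"dp":[0,0.5,0],"yaw":-0.275,"jaw":0},{"dp":[0,0.6,0],"yaw":-0.33,"jaw":0},{"dp":[0,0.7,0],"yaw":-0.385,"jaw":0},{"dp":[0,0.8,0],"yaw":-0.44,"jaw":0},{"dp":[0,0.95,0],"yaw":-0.5,"jaw":0},{"dp":[0,0.95,0],"yaw":-0.5,"jaw":0}]}}

```text
time_s: 31.28
position: [0.4931, 0.0391, 0.1474]
tool_rot: [-2.042, 2.378, 0.004]
wrist_force: [0.3, 0.4, -0.3]
gripper_width: 0.501
```

Call:
{"method": "apply_moves", "body": {"deltas": [{"dp":[0,0.1,0],"yaw":-0.055,"jaw":0},{"dp":[0,0.2,0],"yaw":-0.11,"jaw":0},{"dp":[0,0.3,0],"yaw":-0.165,"jaw":0},{"dp":[0,0.4,0],"yaw":-0.22,"jaw":0},{"dp":[0,0.5,0],"yaw":-0.275,"jaw":0},{"dp":[0,0.6,0],"yaw":-0.33,"jaw":0},{"dp":[0,0.7,0],"yaw":-0.385,"jaw":0},{"dp":[0,0.8,0],"yaw":-0.44,"jaw":0},{"dp":[0,0.95,0],"yaw":-0.48,"jaw":0},{"dp":[0,0.95,0],"yaw":-0.48,"jaw":0}]}}

```text
time_s: 32.52
position: [0.4933, 0.1527, 0.1473]
tool_rot: [0.136, 3.131, -0.006]
wrist_force: [0.0, -0.3, -0.6]
gripper_width: 0.502
```

```bash
python3 -c "from h import *;st()"
```

```text
[0.4933 0.1527 0.1473] [ 0.304  0.118 -0.233  1.214 -0.006  0.391] heading 175.02 z lean toolx,tooly deg [0.45 0.2 ] w 0.5020842464380358
```

Call:
{"method": "apply_moves", "body": {"deltas": [{"dp":[-0.08,0.45,-0.1],"yaw":-0.003,"jaw":0},{"dp":[-0.17,0.85,-0.3],"yaw":-0.003,"jaw":0},{"dp":[-0.17,0.95,-0.5],"yaw":-0.003,"jaw":0},{"dp":[-0.17,0.95,-0.5],"yaw":-0.003,"jaw":0},{"dp":[-0.17,0.95,-0.5],"yaw":-0.003,"jaw":0}]}}

```text
time_s: 33.15
position: [0.4732, 0.2657, 0.0882]
tool_rot: [0.157, 3.129, -0.006]
wrist_force: [0.3, 0.3, 0.2]
gripper_width: 0.5
```

```bash
python3 - <<'E'
from h import *
st(); c=eyes.get_calibration('wrist'); im=eyes.read_camera('wrist'); cv2.imwrite('pics/w8.png',im)
E
```

```text
[0.4732 0.2657 0.0882] [ 0.516  0.193 -0.277  1.096 -0.007  0.616] heading 174.25 z lean toolx,tooly deg [0.48 0.18] w 0.4997307726519442
```

View pics/w8.png

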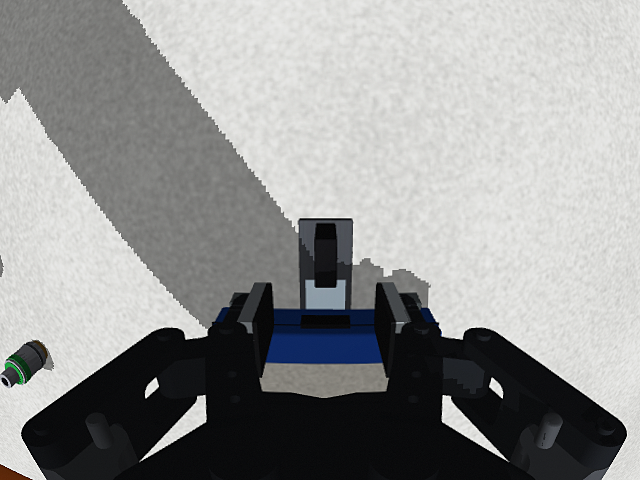

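```bash
python3 - <<'E'
from h import *
c=eyes.get_calibration('wrist')
for u,v,z in ((326,219,.007),(299,225,.007),(352,225,.007),(298.5,308,.007),(353,308,.007)): print(onz(c,u,v,z,True).round(4))
e=onz(c,326,219,.007,True)[:2]; print('grip centre',e+.0155*np.array([np.cos(-.0995),np.sin(-.0995)]))
E
```

```text
[0.4573 0.2698 0.007 ]
[0.4593 0.2527 0.007 ]
[0.4627 0.2854 0.007 ]
[0.5161 0.2453 0.007 ]
[0.5198 0.2817 0.007 ]
grip centre [0.47267477 0.26821388]
```

The carrier's grip is at (325,255), its bar edges are parallel to the tool axis, and the end-derived centre is (0.4727, 0.2682). I'll descend with a +2 mm y correction.

Call:
{"method": "apply_moves", "body": {"deltas": [{"dp":[0,0.014,-0.2],"yaw":0,"jaw":0},{"dp":[0,0.014,-0.45],"yaw":0,"jaw":0},{"dp":[0,0.014,-0.6],"yaw":0,"jaw":0},{"dp":[0,0.014,-0.6],"yaw":0,"jaw":0},{"dp":[0,0.014,-0.6],"yaw":0,"jaw":0}]}}

```text
time_s: 33.83
position: [0.4737, 0.2682, 0.0169]
tool_rot: [0.159, 3.128, -0.004]
wrist_force: [0.6, 0.5, 0.0]
gripper_width: 0.497
```

Call:
{"method": "apply_moves", "body": {"deltas": [{"dp":[0,0,0],"yaw":0,"jaw":0.4},{"dp":[0,0,0],"yaw":0,"jaw":0.6},{"dp":[0,0,0],"yaw":0,"jaw":0.8},{"dp":[0,0,0],"yaw":0,"jaw":1},{"dp":[0,0,0],"yaw":0,"jaw":1},{"dp":[0,0,0],"yaw":0,"jaw":1},{"dp":[0,0,0],"yaw":0,"jaw":1}]}}

```text
time_s: 34.7
position: [0.4731, 0.2683, 0.0163]
tool_rot: [0.159, 3.129, -0.005]
wrist_force: [-0.3, -1.7, 5.6]
gripper_width: 0.131
```

```bash
python3 -c "from h import *;st();s=get_state();print(s['wrist_force'],s['wrist_torque'])"
```

```text
[0.4731 0.2683 0.0163] [ 0.52   0.244 -0.38   0.941 -0.008  0.621] heading 174.2 z lean toolx,tooly deg [0.52 0.17] w 0.1308439456046791
[-0.34329002 -1.67206546  5.59570075] [-0.36809837  0.18802911 -0.10524069]
```

Call:
{"method": "apply_moves", "body": {"deltas": [{"dp":[-0.03,0.003,0],"yaw":0,"jaw":1},{"dp":[-0.09,0.009,0],"yaw":0,"jaw":1},{"dp":[-0.16,0.016,0],"yaw":0,"jaw":1},{"dp":[-0.24,0.024,0],"yaw":0,"jaw":1},{"dp":[-0.32,0.032,0],"yaw":0,"jaw":1},{"dp":[-0.4,0.04,0],"yaw":0,"jaw":1},{"dp":[-0.48,0.048,0],"yaw":0,"jaw":1},{"dp":[-0.56,0.056,0],"yaw":0,"jaw":1},{"dp":[-0.64,0.063,0],"yaw":0,"jaw":1},{"dp":[-0.72,0.071,0],"yaw":0,"jaw":1},{"dp":[-0.8,0.079,0],"yaw":0,"jaw":1},{"dp":[-0.84,0.083,0],"yaw":0,"jaw":1}]}}

```text
time_s: 36.2
position: [0.372, 0.2789, 0.0162]
tool_rot: [0.158, 3.128, -0.004]
wrist_force: [6.0, -0.9, 10.8]
gripper_width: 0.127
```

```bash
python3 - <<'E'
from h import *
st(); p=eyes.read_camera('scene'); cv2.imwrite('pics/c9.png',cv2.resize(p[170:370,360:600],None,fx=3,fy=3))
E
```

```text
[0.372  0.2789 0.0162] [ 0.648  0.106 -0.55   0.909 -0.008  0.749] heading 174.23 z lean toolx,tooly deg [0.56 0.11] w 0.1270260628555705
```

View pics/c9.png

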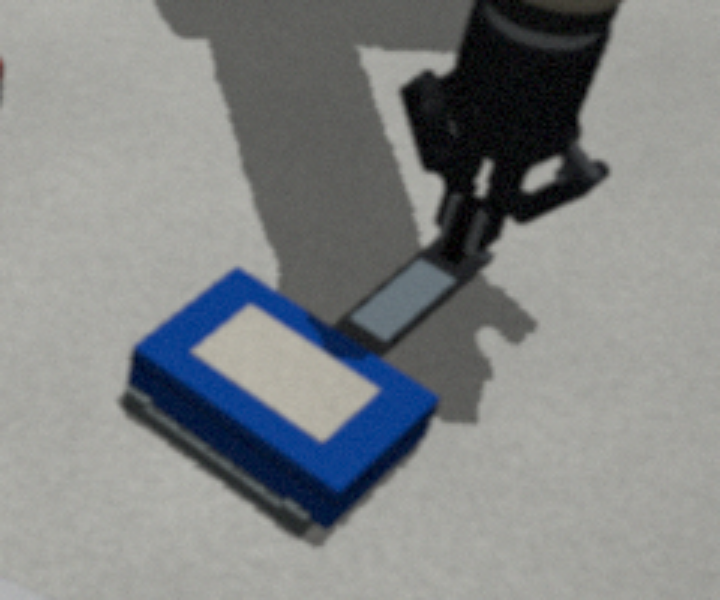

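The carrier is out by 101 mm and clear, and the box still sits square on its stand (285,390 in the crop).

Call:
{"method": "apply_moves", "body": {"deltas": [{"dp":[0,0,0.1],"yaw":0,"jaw":1},{"dp":[0,0,0.3],"yaw":0,"jaw":1},{"dp":[0,0,0.6],"yaw":0,"jaw":1},{"dp":[0,0,0.9],"yaw":0,"jaw":1},{"dp":[0.05,-0.2,0.92],"yaw":-0.04,"jaw":1},{"dp":[0.15,-0.4,0.92],"yaw":-0.09,"jaw":1},{"dp":[0.25,-0.6,0.92],"yaw":-0.14,"jaw":1},{"dp":[0.36,-0.82,0.92],"yaw":-0.19,"jaw":1},{"dp":[0.36,-0.82,0.92],"yaw":-0.19,"jaw":1}]}}

```text
time_s: 37.38
position: [0.4144, 0.1786, 0.1255]
tool_rot: [1.076, 2.947, -0.011]
wrist_force: [0.4, 0.4, -0.8]
gripper_width: 0.133
```

Call:
{"method": "apply_moves", "body": {"deltas": [{"dp":[0.1,-0.2,0],"yaw":-0.05,"jaw":1},{"dp":[0.2,-0.4,0],"yaw":-0.1,"jaw":1},{"dp":[0.3,-0.6,0],"yaw":-0.15,"jaw":1},{"dp":[0.36,-0.82,0],"yaw":-0.2,"jaw":1},{"dp":[0.36,-0.82,0],"yaw":-0.2,"jaw":1}]}}

```text
time_s: 38.0
position: [0.4577, 0.0811, 0.1256]
tool_rot: [1.932, 2.474, -0.013]
wrist_force: [-0.1, 0.3, -0.7]
gripper_width: 0.128
```

Call:
{"method": "apply_moves", "body": {"deltas": [{"dp":[0.12,-0.27,0],"yaw":0,"jaw":1},{"dp":[0.24,-0.55,0],"yaw":0,"jaw":1},{"dp":[0.36,-0.82,0],"yaw":0,"jaw":1},{"dp":[0.36,-0.82,0],"yaw":0,"jaw":1}]}}

```text
time_s: 38.5
position: [0.5016, -0.0171, 0.1255]
tool_rot: [1.931, 2.474, -0.011]
wrist_force: [-0.7, 0.8, -1.1]
gripper_width: 0.133
```

Call:
{"method": "apply_moves", "body": {"deltas": [{"dp":[0.12,-0.27,0],"yaw":0,"jaw":1},{"dp":[0.24,-0.55,0],"yaw":0,"jaw":1},{"dp":[0.36,-0.82,0],"yaw":0,"jaw":1},{"dp":[0.36,-0.82,0],"yaw":0,"jaw":1}]}}

```text
time_s: 39.0
position: [0.5449, -0.1151, 0.1254]
tool_rot: [1.931, 2.474, -0.011]
wrist_force: [-0.7, 0.1, -0.2]
gripper_width: 0.127
```

Call:
{"method": "apply_moves", "body": {"deltas": [{"dp":[0.12,-0.27,0],"yaw":0,"jaw":1},{"dp":[0.24,-0.55,0],"yaw":0,"jaw":1},{"dp":[0.36,-0.82,0],"yaw":0,"jaw":1},{"dp":[0.36,-0.82,0],"yaw":0,"jaw":1},{"dp":[0.36,-0.82,0],"yaw":0,"jaw":1}]}}

```text
time_s: 39.62
position: [0.5874, -0.2117, 0.1256]
tool_rot: [1.93, 2.476, -0.011]
wrist_force: [-0.0, 0.7, -0.2]
gripper_width: 0.127
```

```bash
python3 - <<'E'
from h import *
st(); c=eyes.get_calibration('wrist'); im=eyes.read_camera('wrist'); cv2.imwrite('pics/w10.png',im)
q=eyes.read_camera('side'); cv2.imwrite('pics/s10.png',q[110:480,150:500])
E
```

```text
[ 0.5874 -0.2117  0.1256] [-0.342  0.33  -0.013  1.227 -0.007  0.982] heading 104.13 z lean toolx,tooly deg [0.36 0.22] w 0.12736744090576183
```

View pics/w10.png

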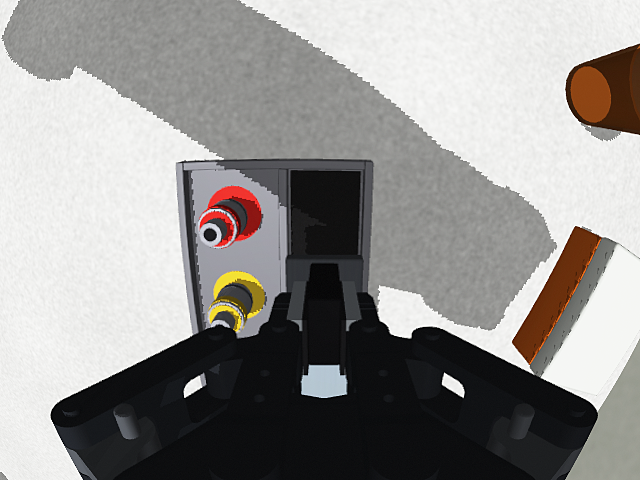

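View pics/s10.png

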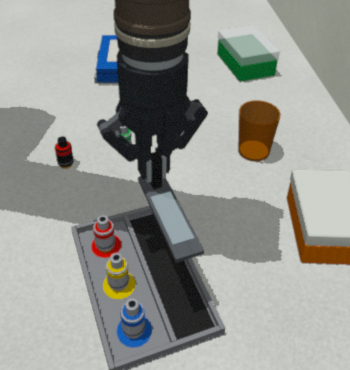

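The carrier hangs level above the black compartment (floor edges at columns 290–362, carrier end at 287–363). All three objectives are on their discs.

```bash
python3 - <<'E'
from h import *
c=eyes.get_calibration('wrist')
Y=np.array([.5353,-.2793]); a=.2369; ex=np.array([np.cos(a),np.sin(a)]); ey=np.array([-ex[1],ex[0]])
for u,v,z in ((289,172,.004),(288,240,.004),(361,172,.004),(363,240,.004)):
    p=onz(c,u,v,z,True)[:2]-Y; print('caddy x,y',(p@ex-.03).round(4),(p@ey).round(4))
p=np.array([.5874,-.2117])-Y; print('tcp',p@ex-.03,p@ey)
E
```

```text
caddy x,y 0.0115 0.0961
caddy x,y 0.0102 0.0457
caddy x,y 0.0628 0.0966
caddy x,y 0.0659 0.0463
tcp 0.03650992369091462 0.0534845776895426
```

Call:
{"method": "apply_moves", "body": {"deltas": [{"dp":[0.004,0,-0.3],"yaw":-0.003,"jaw":1},{"dp":[0.004,0,-0.55],"yaw":-0.003,"jaw":1},{"dp":[0.004,0,-0.72],"yaw":-0.003,"jaw":1},{"dp":[0.004,0,-0.82],"yaw":-0.003,"jaw":1},{"dp":[0.004,0,-0.86],"yaw":-0.003,"jaw":1},{"dp":[0.004,0,-0.86],"yaw":-0.003,"jaw":1}]}}

```text
time_s: 40.48
position: [0.5886, -0.2135, 0.0231]
tool_rot: [1.942, 2.463, -0.011]
wrist_force: [-0.6, -0.9, -0.8]
gripper_width: 0.131
```

```bash
python3 -c "from h import *;st()
p=get_state()['position'][:2]-np.array([.5353,-.2793]);a=.2369
print(p@[np.cos(a),np.sin(a)]-.03,p@[-np.sin(a),np.cos(a)])"
```

```text
[ 0.5886 -0.2135  0.0231] [-0.344  0.384 -0.169  1.015 -0.008  0.991] heading 103.49 z lean toolx,tooly deg [0.47 0.15] w 0.13061985157122347
0.03721558711574417 0.05143971285813757
```

Well aligned; the last 2.5 mm is down.

Call:
{"method": "apply_moves", "body": {"deltas": [{"dp":[0,0,-0.01],"yaw":0,"jaw":1},{"dp":[0,0,-0.02],"yaw":0,"jaw":1},{"dp":[0,0,-0.02],"yaw":0,"jaw":1},{"dp":[0,0,-0.02],"yaw":0,"jaw":1}]}}

```text
time_s: 40.98
position: [0.5884, -0.2138, 0.0204]
tool_rot: [1.943, 2.463, -0.011]
wrist_force: [-0.0, -0.2, -0.8]
gripper_width: 0.131
```

Call:
{"method": "apply_moves", "body": {"deltas": [{"dp":[0,0,-0.006],"yaw":0,"jaw":1},{"dp":[0,0,-0.008],"yaw":0,"jaw":1},{"dp":[0,0,-0.008],"yaw":0,"jaw":1}]}}

```text
time_s: 41.35
position: [0.5884, -0.2138, 0.0203]
tool_rot: [1.943, 2.463, -0.011]
wrist_force: [-1.6, 1.5, 6.3]
gripper_width: 0.128
```

Contact (about 6 N). I'll release gently, limiting the opening, then rise and move off toward +y.

Call:
{"method": "apply_moves", "body": {"deltas": [{"dp":[0,0,0],"yaw":0,"jaw":0.6},{"dp":[0,0,0],"yaw":0,"jaw":0.4},{"dp":[0,0,0],"yaw":0,"jaw":0.4},{"dp":[0,0,0.15],"yaw":0,"jaw":0.4},{"dp":[0,0,0.5],"yaw":0,"jaw":0.4},{"dp":[0,0,0.9],"yaw":0,"jaw":0.4},{"dp":[0,0,0.9],"yaw":0,"jaw":0.4}]}}

```text
time_s: 42.22
position: [0.591, -0.2147, 0.1334]
tool_rot: [1.938, 2.456, -0.007]
wrist_force: [0.1, -0.1, -0.7]
gripper_width: 0.294
```

Call:
{"method": "apply_moves", "body": {"deltas": [{"dp":[-0.4,0.3,0.3],"yaw":0,"jaw":0.4},{"dp":[-0.8,0.6,0.6],"yaw":0,"jaw":0.4},{"dp":[-1,1,0.8],"yaw":0,"jaw":0.4},{"dp":[-1,1,0.8],"yaw":0,"jaw":0.4},{"dp":[-1,1,0.8],"yaw":0,"jaw":0.4}]}}

```text
time_s: 42.85
position: [0.4685, -0.0935, 0.2237]
tool_rot: [1.941, 2.463, -0.011]
wrist_force: [-0.5, -0.1, -0.4]
gripper_width: 0.296
```

```bash
python3 - <<'E'
from h import *
st()
C={n:eyes.get_calibration(n) for n in ["scene","side"]}; I={n:eyes.read_camera(n) for n in C}
cv2.imwrite('pics/f_side.png',I['side'][110:480,150:500]); cv2.imwrite('pics/f_scene.png',cv2.resize(I['scene'][130:350,170:510],None,fx=2,fy=2))
D=dict(red=(.520,-.2155),yellow=(.5353,-.2793),blue=(.5508,-.3435))
for k in D:
    P=[]
    for n in C:
        c=C[n];q=np.array(c['R'])@np.array([*D[k],.034])+np.array(c['t']); e=(c['cx']+c['fx']*q[0]/q[2],c['cy']+c['fy']*q[1]/q[2])
        P.append(min(blobs(I[n],k,15),key=lambda b:np.hypot(*(b[0]-e)))[0])
    p,e=tri(C['scene'],P[0],C['side'],P[1]); print(k,p.round(4),e.round(4),((p[:2]-D[k])*1000).round(1))
E
```

```text
[ 0.4685 -0.0935  0.2237] [-0.192  0.035 -0.156  1.378 -0.009  1.143] heading 103.53 z lean toolx,tooly deg [0.5  0.11] w 0.29623013926287706
red [ 0.5198 -0.2119  0.0354] 0.0035 [-0.2  3.6]
yellow [ 0.5359 -0.2758  0.0354] 0.0032 [0.6 3.5]
blue [ 0.551  -0.3409  0.0342] 0.0023 [0.2 2.6]
```

View pics/f_side.png

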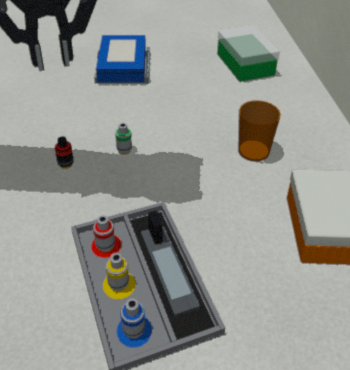

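View pics/f_scene.png

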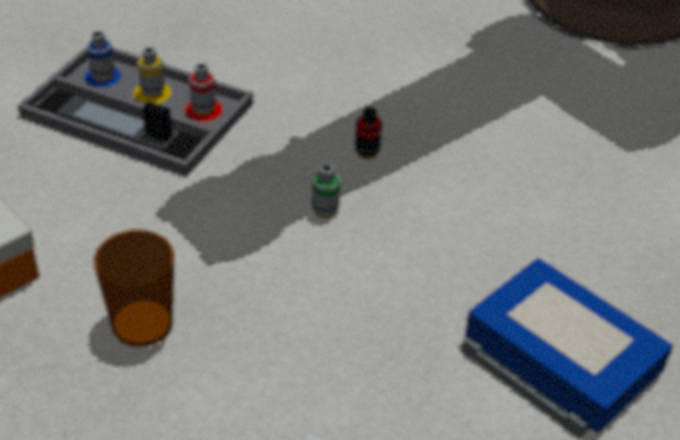

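Only the red, yellow and blue objectives and the carrier have moved, and everything stands properly. My triangulation may have mixed ring fragments (3 mm residual), so I'll do one cleaner centring check using only the horizontal bearings.

```bash
python3 - <<'E'
from h import *
C={n:eyes.get_calibration(n) for n in ["scene","side"]}; I={n:eyes.read_camera(n) for n in C}
D=dict(red=(.520,-.2155),yellow=(.5353,-.2793),blue=(.5508,-.3435))
for k in D:
    A=[];B=[]
    for n in C:
        c=C[n];pr=lambda z:(lambda q:np.array([c['cx']+c['fx']*q[0]/q[2],c['cy']+c['fy']*q[1]/q[2]]))(np.array(c['R'])@np.array([*D[k],z])+np.array(c['t']))
        e=pr(.036); f=pr(.005)
        L=[(b[0],b[1]) for b in blobs(I[n],k,10) if np.hypot(*(b[0]-e))<16 and b[0][1]<f[1]-6]
        x0=min(s[0] for _,s in L); x1=max(s[0]+s[2] for _,s in L); v=np.mean([p[1] for p,_ in L])
        o,d=ray(c,(x0+x1-1)/2,v); m=np.array([-d[1],d[0]])/np.hypot(*d[:2]); A.append(m);B.append(m@o[:2])
        print(k,n,[(p.tolist(),s) for p,s in L],'lateral mm',((B[-1]-m@D[k])*1000).round(1))
    print(k,((np.linalg.solve(A,B)-D[k])*1000).round(1))
E
```

```text
red scene [([270.1, 169.2], [265, 167, 11, 5, 29]), ([271.5, 173.9], [265, 172, 13, 5, 33])] lateral mm -1.2
red side [([253.1, 337.6], [245, 331, 17, 12, 86]), ([253.8, 345.3], [244, 340, 20, 9, 71])] lateral mm 1.3
red [-1.3  0.3]
yellow scene [([244.1, 161.0], [239, 159, 11, 5, 31]), ([245.0, 165.5], [239, 163, 13, 5, 35])] lateral mm -1.3
yellow side [([266.7, 376.3], [258, 368, 18, 14, 106])] lateral mm 0.8
yellow [-0.9  0.9]
blue scene [([219.4, 153.0], [215, 151, 9, 4, 20]), ([219.7, 157.2], [214, 155, 12, 5, 31])] lateral mm -0.9
blue side [([282.2, 423.3], [273, 414, 20, 16, 125])] lateral mm 0.4
blue [-0.4  1. ]
```

All objectives are within about 1.4 mm of their disc centres, so I'm handing in.

```bash
python3 -c "from h import *; ticket.job_done(); print(get_state()['time_s'])"
```

```text
the job is handed in; nothing more can be done
the job is handed in; nothing more can be done
```

The kit is packed and the job is handed in, after about 43 s of robot time. I placed the red, yellow and blue objectives on their discs in that order. Then I drew the slide carrier straight out about 101 mm by its grip and laid it flat in the black compartment. Everything has been let go.

**Final checks**
- **Objectives:** all three stand upright, within about 1.4 mm of their disc centres.
- **Carrier:** it looks flat in the compartment in both camera views.
- **Left alone:** the slide box is still square on its stand. The black and green objectives and the beaker stand as they did in the first pictures. I judged all of these by eye.
- **Robot:** the gripper is open, raised and touching nothing.

**What went wrong or disagreed**
- **Joint-6 limit:** on the way to the carrier, joint 6 hit its limit and the empty tool tilted by 6.7°. I brought it back to about 0.5° before touching the carrier.
- **Conflicting measurement:** my first final triangulation put the objectives about 3.5 mm off centre, with a mismatch between views of up to 3.5 mm. I think it paired different ring fragments, and the bearing-only check gave the 1.4 mm figure above.

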